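# Stand the stain dabber in its cup and snap its cap on

## Task

Take the uncapped stain-remover dabber out of its leaning rest, stand it upright in the steel holder cup with its foot down on the cup's floor, and let go of it. Then press the loose snap cap down onto its neck until it clicks, and keep pressing so that it sits fully home on the shoulder. The job finishes while you are still holding the cap and bearing down on it firmly (do not let go), with the other things on the table left where they are.

Things in the scene. Friction and masses are not known exactly. Their poses are not given: they have to be found in the camera images.
- dabber: Loose white stick, 60 g: round body 28 mm wide, 100 mm long (foot chamfered to 20 mm over the last 5 mm), above it a neck 18 mm wide with a tapered tip (10 mm at the top); 122 mm in all. Origin: centre of the foot; z along the stick to the neck. Four sprung bumps stand 3 mm out of the neck, 8 mm above the shoulder. It starts in the rest's tube, leaning 23 degrees, 64 mm of body exposed.
- dabber_grip (a point): Point on the dabber's axis 80 mm above its foot: the height to grip the body (leaves 42 mm of stick above it).
- dabber_seat (a point): Centre of the dabber's flat shoulder, 100 mm above its foot, at the root of the neck; the cap's origin is here when home. A cap pushed straight down meets the bumps 11 mm above home; the push rises to about 10 N, drops suddenly 6 to 7 mm above home (the click), then the rim lands on the shoulder. Pressing on until the force is again 10 to 20 N leaves it home and loaded.
- cap: Loose ribbed grey cap, 20 g, round, 32 mm wide, 38 mm high, flat closed top, standing on the table mouth down. Origin: centre of the mouth's rim (underside); z up to the closed top. Its yaw does not matter. Inside 30 mm deep and 26 mm wide, with a rounded lip at the mouth (4 mm high, 20 mm opening) that slides over the neck's tip.
- holder: Steel holder cup fixed to the table: round, 48 mm wide, 45 mm high, on a 72 mm round foot plate 4 mm thick; open top, 31 mm bore, floor 5 mm above the table, so a dabber standing in it has its shoulder 105 mm above the table. Origin: centre of the underside, z up.
- holder_mouth (a point): Centre of the holder cup's open mouth, 45 mm above the table, on the cup's axis.
- rest: Grey leaning rest fixed to the table: base plate 100 x 70 x 8 mm with a tube 41 mm wide outside, 30 mm inside, 42 mm long, leaning 23 degrees from vertical to the rest's -x side, roughly towards the robot. Origin: centre of the base's underside, z up. The dabber is drawn out along its own axis, 40 mm to be free.
- detergent: Bystander: white bottle, 76 mm in diameter, 170 mm high. Origin: centre of the underside.
- dosing_cup: Bystander: clear open dosing cup, 64 mm in diameter, 50 mm high. Origin: centre of the underside.
- softener: Bystander: white jar, 70 mm in diameter, 90 mm high. Origin: centre of the underside.
- token_dish: Bystander: shallow white dish, 100 mm in diameter, 22 mm high. Origin: centre of the underside.
Mind the look-alikes: they are no part of the job. Of the things shaped like the dabber, the white one is meant.

How it is judged:
By the outcome, as a careful person would: the job done as asked, in the order asked, and still so for the second after the job is handed in, while the arm keeps its last pose, push and grip.
It also fails if it takes over 64 s, if anything falls off the work surface, if the arm or the gripper's body presses on something with over 40 N, if the wrist force passes 120 N, or if a joint passes its speed limit or range.

## Robot

A 6-joint arm with a two-finger parallel gripper is mounted at the origin on the work surface. World frame = base frame: x ahead of the robot, y to its left, z up, the work surface at z = 0. Lengths are in m, angles in rad, forces in N, time in s.
With the tool pointing down it reaches from about 0.25 to 0.725 m from the base axis. Payload 4 kg.
Tool frame: the origin (TCP) lies at the very end of the fingers, on their centre line; the grasp point (between the pads) lies 19 mm behind it; z points along the fingers, y is the line along which they close (so a half turn about z gives the same grasp; the last joint's range is limited). The gripper opens to 85 mm and grips with 20 to 120 N. Pads are 22 mm wide; open, the fingers measure 114 mm over their backs; the gripper's body (76 mm by 85 mm) begins 54 mm behind the grasp point. The pads swing forward as they close: fully open they stand 13 mm farther back than shut.
Start: joints at [-1.175, 0.241, 0.005, 1.335, 0, 1.571], TCP at [0.193, -0.461, 0.231] pointing down, gripper open.
Joint ranges: [-2.72, 2.72], [-1.05, 1.87], [-1.09, 1.28], [-1.99, 2.15], [-1.42, 1.44], [-3.14, 3.14]. Speed limits (rad/s): [2.79, 2.79, 3.14, 3.14, 3.14, 3.14].

## Interface

Orientations are given as a unit quaternion [x, y, z, w].
In Python, from workcell import bot, vision, workorder, boxes_of gives the robot as it stands.
- The arm moves only by the tool send_rows, never from a script. Its argument "motion" is text: rows parted by semicolons, each of 5 numbers parted by spaces: the closure, from -1 (fully open) to 1 (shut), so that 0 is half open, then the shift along the tool's x, y, z in cm, then the turn about the tool's z in rad. In form: claw x y z twist; .... A call has 1 to 5 rows; each row is the pose to reach, as a shift and turn from the pose commanded when the call began, along the tool's axes at that moment; what a row does not reach only later rows make up. A row lasts 1/10 s, in which the tool goes at most 50 mm and 8.59 degrees, less where a joint would pass 70% of its speed; a pose out of reach is approached as far as the arm can. A call with a gripper value outside its range is refused whole. The fingers move at their own pace and stop on an object; the grip force is fixed at half the most. Time passes only in rows, so rows that repeat a pose let the fingers close. It gives the time, the measured TCP pose, the force, the opening and the grip force at its end, in the units of the state.
- bot.get_obs(): the state, without advancing time (a new reading comes with each control period).
- vision.camera(name): name is "side" or "top" or "wrist"; returns the picture (420x560x3 uint8, red, green, blue); there is no depth.
- vision.camera_model(name): a dict with "fov_y" (degrees; the focal length in pixels is half the picture's height over the tangent of half this angle, whatever the lens; pixels are square), "cx", "cy" (the principal point, pixels), "world_from_camera" (4x4, takes a point from camera to world coordinates); the wrist camera has in their place "hand_eye" (4x4, takes a point from camera to tool coordinates, whose origin is the TCP and whose axes are the flange's). Camera axes: x right, y down, z forward; pixel columns grow to the right and rows downward; lengths in m; the calibration is good to about 2 mm. A picture is of the moment at which its call begins: read the wrist's pose just before it. camera_model takes no time and is no camera call.
- workorder.job_done(): hands the job in; it is judged then, once.
Trained networks look in the newest picture that a camera, given by its name, has taken for a name from the list of things; names that differ only in an ending like _2 or _b are one class to them, and where a whole thing is asked for, a point or a joint stands for the part that bears it (a point fixed in the world has none). Each returns a list of dicts, best first, with "conf" (0 to 1); they miss things now and then, are a little off and sometimes report something else, mostly with a low value. They report only what shows in the picture. A call takes as long as a camera call. They do not tell look-alikes from the thing itself.
- boxes_of(camera, target): "rect" ([centre column, centre row, width, height] in pixels, round what is visible of it).
The state is a dict: "clock": time; "joint_pos": joint angles; "joint_vel": joint speeds; "tau": joint torques, N m; "eef_pos": TCP position; "tool_rot": TCP orientation; "ft_force": force on the tool from outside, world axes, zero at the start; "ft_torque": the same for the moment, N m; "grip_width": finger opening in m; "grasp_force": force on a finger pad.
Only numpy, scipy, OpenCV 4.12 (cv2) and the standard library are available. Lean on these libraries where they do the work, as an engineer would, in place of code of your own. Each camera call takes 0.05 s, during which the arm holds its last target. There are 200 camera calls.

## Working session

There is one attempt and no reset: what is moved stays moved. The work goes in short steps, Python scripts to look and compute and a tool call to move; the robot and the scene stay as the last step left them, time stands still between calls to the robot, and variables do not carry over. Pictures are saved under pics/ and viewed, at most 10 in all, crops included, and the job is handed in when it is done.

Besides the shell and the picture viewer there is one more tool, called after ">>>" in YAML: its name, and indented under it one key for each argument. send_rows: Moves the arm, as the interface text tells. Its arguments: {"type":"object","properties":{"motion":{"type":"string"}},"required":["motion"]}

```bash
mkdir -p pics; ls; cat > h.py <<'E'
import numpy as np,cv2
from scipy.spatial.transform import Rotation as R
from workcell import bot,vision,workorder,boxes_of
def model(n):
    o=bot.get_obs();m=vision.camera_model(n)
    f=210/np.tan(np.radians(m['fov_y'])/2)
    if 'world_from_camera' in m: T=np.array(m['world_from_camera'])
    else:
        W=np.eye(4);W[:3,:3]=R.from_quat(o['tool_rot']).as_matrix();W[:3,3]=o['eef_pos'];T=W@np.array(m['hand_eye'])
    return f,m['cx'],m['cy'],T
def ray(M,u,v):
    f,cx,cy,T=M;d=T[:3,:3]@np.array([(u-cx)/f,(v-cy)/f,1]);return T[:3,3],d/np.linalg.norm(d)
def atz(M,u,v,z):
    c,d=ray(M,u,v);return c+d*(z-c[2])/d[2]
def proj(M,p):
    f,cx,cy,T=M;q=T[:3,:3].T@(np.array(p)-T[:3,3]);return np.array([cx+f*q[0]/q[2],cy+f*q[1]/q[2]])
def tri(*rs):
    A=0;b=0
    for c,d in rs:
        P=np.eye(3)-np.outer(d,d);A=A+P;b=b+P@c
    return np.linalg.solve(A,b)
def snap(n,fn=None):
    M=model(n);im=vision.camera(n)
    if fn: cv2.imwrite('pics/'+fn,cv2.cvtColor(im,cv2.COLOR_RGB2BGR))
    return M,im
E
python3 - <<'E'
from h import *
np.set_printoptions(precision=3,suppress=True)
for n in ['top','side']:
    M,im=snap(n,n+'0.png');print(n,M[0],M[1],M[2],M[3])
    for t in ['dabber','cap','holder','rest','detergent','dosing_cup','softener','token_dish']:
        print(t,[(np.round(b['rect']),round(b['conf'],2)) for b in boxes_of(n,t)][:4])
print(vision.camera_model('wrist'));print(bot.get_obs())
a=cv2.imread('pics/top0.png')
E
```

```text
pics
top 386.59020218429873 274.40085045621686 215.1085844971653 [[ 0.007 -0.997  0.071  0.549]
 [-0.999 -0.01  -0.037  0.009]
 [ 0.037 -0.07  -0.997  0.987]
 [ 0.     0.     0.     1.   ]]
dabber [(array([337., 291.,  44.,  27.]), 0.92), (array([345., 154.,  20.,  47.]), 0.72), (array([266., 315.,  45.,  28.]), 0.71), (array([340., 226.,  22.,  21.]), 0.5)]
cap [(array([266., 258.,  13.,  10.]), 0.72)]
holder [(array([166., 244.,  34.,  30.]), 0.74)]
rest [(array([336., 226.,  30.,  41.]), 0.58)]
detergent [(array([110., 208.,  54.,  36.]), 0.89)]
dosing_cup []
softener [(array([416., 205.,  39.,  30.]), 0.82)]
token_dish [(array([402., 296.,  35.,  41.]), 0.8)]
side 489.354915344238 271.9700697801048 205.6995130367764 [[ 0.994 -0.065  0.086  0.498]
 [-0.108 -0.629  0.77  -0.89 ]
 [ 0.004 -0.775 -0.632  0.818]
 [ 0.     0.     0.     1.   ]]
dabber [(array([365., 289.,  50.,  25.]), 0.91), (array([179., 238.,  27.,  34.]), 0.91), (array([205., 291.,  39.,  41.]), 0.86), (array([279., 263.,  20.,  27.]), 0.7)]
cap [(array([237., 230.,  14.,  18.]), 0.56)]
holder [(array([245., 172., 
[... 339 characters left out ...]
650583, 'cx': 272.78181498157585, 'cy': 207.7739596415066, 'hand_eye': array([[ 0.   , -0.962, -0.272,  0.069],
       [ 1.   , -0.   ,  0.002,  0.001],
       [-0.002, -0.272,  0.962, -0.142],
       [ 0.   ,  0.   ,  0.   ,  1.   ]])}
{'clock': 0.9, 'joint_pos': array([-1.175,  0.241,  0.005,  1.335,  0.   ,  1.571]), 'joint_vel': array([ 0.001, -0.002, -0.001,  0.   ,  0.001, -0.002]), 'tau': array([ -0.   , -37.22 ,  25.269,   0.001,   0.   ,  -0.   ]), 'eef_pos': array([ 0.193, -0.461,  0.231]), 'tool_rot': array([0.98 , 0.197, 0.   , 0.   ]), 'ft_force': array([ 0.383,  0.002, -0.705]), 'ft_torque': array([ 0.005, -0.013, -0.014]), 'grasp_force': 0.0, 'grip_width': 0.08516649120974229}
```

```bash
python3 - <<'E'
import cv2
a=cv2.imread('pics/top0.png')[120:360,60:480];cv2.imwrite('pics/top0c.png',cv2.resize(a,(798,456),interpolation=cv2.INTER_CUBIC))
a=cv2.imread('pics/side0.png')[80:400,130:430];cv2.imwrite('pics/side0c.png',cv2.resize(a,(562,600),interpolation=cv2.INTER_CUBIC))
E
```

```text
(no output)
```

View pics/top0c.png

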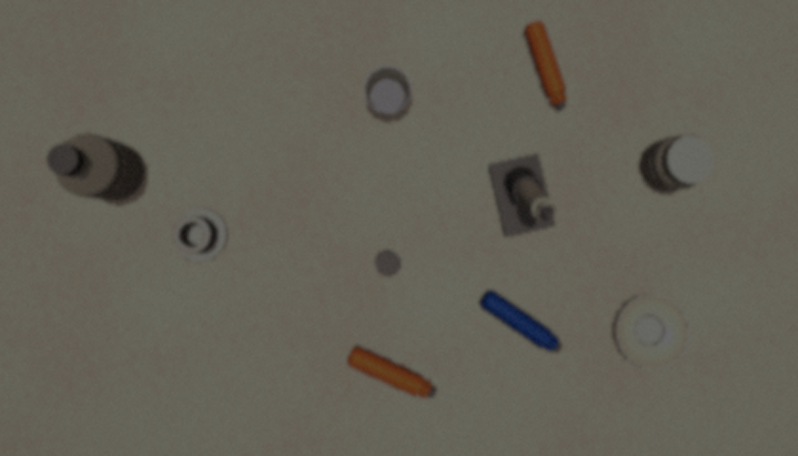

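View pics/side0c.png

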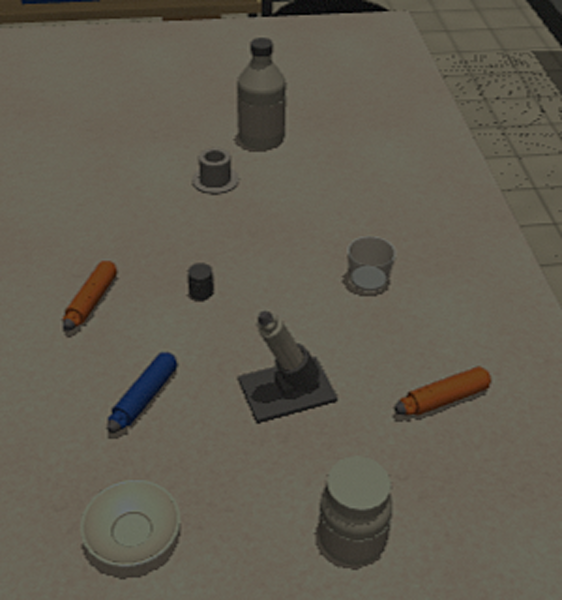

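White dabber: top (345,229), side (276,262), leaning in the grey rest. The look-alikes lie flat: orange at top (345,154) and (266,315), blue at (337,291). Only the one in the rest is white. The cap is at top (264,258) and the holder at (166,244).

```bash
python3 - <<'E'
from h import *
np.set_printoptions(precision=4,suppress=True)
T=model('top');S=model('side')
t=lambda u,v:(60+u/1.9,120+v/1.9)
s=lambda u,v:(130+u*300/562,80+v*320/600)
tip=tri(ray(T,*t(546,213)),ray(S,*s(266,319)));print('tip',tip)
print('cap T',atz(T,*t(388,263),.038),'S',atz(S,*s(201,272),.038), 'tri',tri(ray(T,*t(388,263)),ray(S,*s(201,272))))
print('holder plate T',atz(T,*t(201,236),.004),'mouth T',atz(T,*t(197,235),.045),'S',atz(S,*s(215,157),.045),'plate S',atz(S,*s(215,180),.004))
C=[atz(T,*t(*p),.008) for p in [(488,166),(540,154),(555,225),(503,237)]]
CS=[atz(S,*s(*p),.008) for p in [(240,382),(304,361),(336,394),(258,417)]]
for c in (C,CS): print('rest',np.mean(c,0),[np.round(q[:2],3) for q in c])
print('cupwater',atz(T,*t(388,95),.025))
a=cv2.imread('pics/top0.png')[190:260,300:390];a=cv2.convertScaleAbs(a,alpha=2)
cv2.imwrite('pics/c1.png',cv2.resize(a,(720,560),interpolation=cv2.INTER_CUBIC))
E
```

```text
tip [ 0.5753 -0.1867  0.1255]
cap T [ 0.5098 -0.0013  0.038 ] S [ 0.5136 -0.0039  0.038 ] tri [ 0.5117 -0.0014  0.036 ]
holder plate T [0.5426 0.2458 0.004 ] mouth T [0.5441 0.241  0.045 ] S [0.5479 0.2446 0.045 ] plate S [0.5466 0.2431 0.004 ]
rest [ 0.5999 -0.1802  0.008 ] [array([ 0.639, -0.135]), array([ 0.656, -0.206]), array([ 0.561, -0.225]), array([ 0.544, -0.155])]
rest [ 0.6001 -0.1832  0.008 ] [array([ 0.549, -0.169]), array([ 0.628, -0.143]), array([ 0.658, -0.198]), array([ 0.565, -0.223])]
cupwater [0.7305 0.0005 0.025 ]
```

View pics/c1.png

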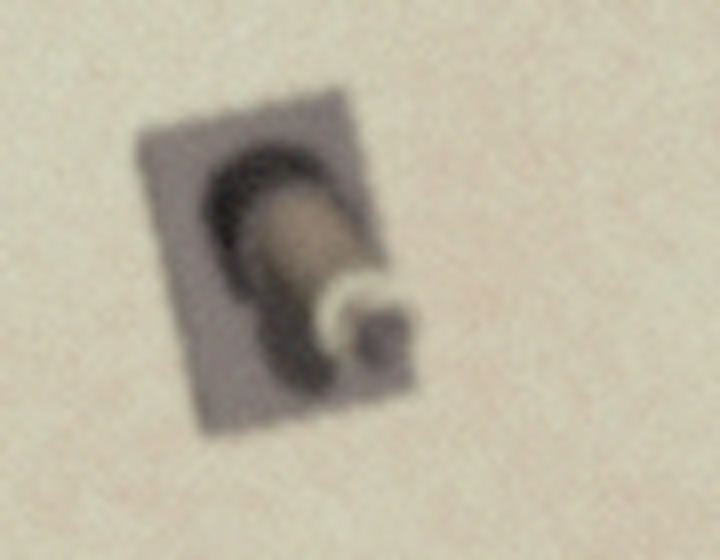

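The zoom confirms it: a white-beige stick leaning in the grey rest, tip at about top pixel (347,231). Next I hover over it and align the tool's x axis with the lean plane.

>>> send_rows:
  motion: "-1 9.4 -2.1 0 0.09; -1 18.8 -4.2 0 0.18; -1 28.1 -6.3 0 0.18; -1 37.5 -8.4 0 0.18; -1 46.9 -10.5 0 0.18"

```text
clock: 1.4
eef_pos: [0.3982, -0.3156, 0.2315]
tool_rot: [0.994, 0.108, 0.0, 0.0]
ft_force: [0.6, -0.8, 0.8]
grip_width: 0.0852
grasp_force: 0.0
```

>>> send_rows:
  motion: "-1 0 0 0 0;-1 0 0 0 0;-1 0 0 0 0;-1 0 0 0 0;-1 0 0 0 0"

```text
clock: 1.9
eef_pos: [0.3958, -0.3179, 0.2314]
tool_rot: [0.994, 0.106, -0.0, 0.0]
ft_force: [-0.5, -0.2, -1.5]
grip_width: 0.0855
grasp_force: 0.0
```

>>> send_rows:
  motion: "-1 4.3 -1.8 0 0;-1 8.6 -3.6 0 0;-1 12.9 -5.5 0 0;-1 17 -7.3 0 0;-1 21.3 -9.2 0 0"

```text
clock: 2.4
eef_pos: [0.5859, -0.1816, 0.2315]
tool_rot: [0.994, 0.106, 0.0, 0.0]
ft_force: [0.3, -0.0, 0.3]
grip_width: 0.0853
grasp_force: 0.0
```

>>> send_rows:
  motion: "-1 0 0 0 0;-1 0 0 0 0;-1 0 0 0 0"

```text
clock: 2.7
eef_pos: [0.5842, -0.1825, 0.2312]
tool_rot: [0.994, 0.107, -0.0, -0.0]
ft_force: [1.0, -0.4, -0.2]
grip_width: 0.0854
grasp_force: 0.0
```

```bash
python3 - <<'E'
from h import *
np.set_printoptions(precision=4,suppress=True)
M,im=snap('wrist','w1.png')
print(bot.get_obs()['eef_pos'],R.from_quat(bot.get_obs()['tool_rot']).as_euler('xyz',degrees=True))
for t in ['dabber','rest']: print(t,[(np.round(b['rect']),round(b['conf'],2)) for b in boxes_of('wrist',t)][:4])
d=np.array([-.976,-.216,0]);a=np.sin(np.radians(23))*d+np.cos(np.radians(23))*np.array([0,0,1])
tip=np.array([ 0.5753,-0.1867,0.1255])
big=im[:,:,::-1].copy()
for L in (0,22,42,86): 
  p=proj(M,tip-a*L/1000);print(L,p);cv2.circle(big,tuple(int(x) for x in p),3,(0,0,255),1)
cv2.imwrite('pics/w1m.png',cv2.convertScaleAbs(big,alpha=1.6))
E
```

```text
[ 0.5841 -0.1828  0.2315] [179.9947   0.0196  12.2338]
dabber [(array([344.,  34.,  31.,  65.]), 0.98), (array([ 87., 297.,  49.,  31.]), 0.78), (array([273., 191.,  38.,  76.]), 0.71), (array([241., 291.,  76.,  70.]), 0.59)]
rest [(array([271., 162.,  61.,  82.]), 0.73)]
0 [274.2766 217.87  ]
22 [274.1195 201.7529]
42 [273.9927 188.7383]
86 [273.7563 164.4706]
```

View pics/w1m.png

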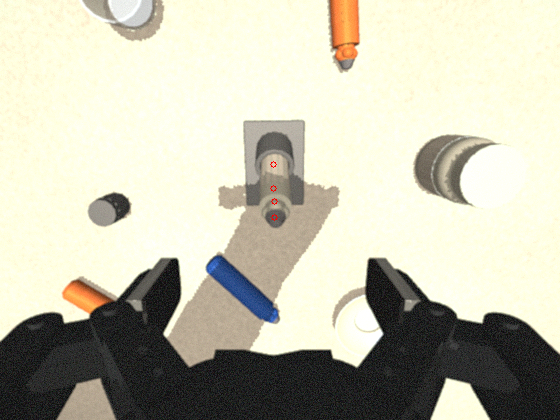

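The projected axis points (274,164..218) lie on the stick, so the estimate holds. Descend and grip.

>>> send_rows:
  motion: "-1 0.7 0.2 4 0;-1 0.7 0.2 8 0;-1 0.7 0.2 12 0;-1 0.7 0.2 15 0;-1 0.7 0.2 16.5 0"

```text
clock: 3.35
eef_pos: [0.5895, -0.1822, 0.0632]
tool_rot: [0.994, 0.107, -0.002, -0.001]
ft_force: [0.7, 0.3, -0.1]
grip_width: 0.0854
grasp_force: 0.0
```

>>> send_rows:
  motion: "-1 0 0 0 0;1 0 0 0 0;1 0 0 0 0;1 0 0 0 0;1 0 0 0 0"

```text
clock: 3.85
eef_pos: [0.5932, -0.1822, 0.0676]
tool_rot: [0.994, 0.108, 0.001, 0.0]
ft_force: [0.7, 0.2, 0.2]
grip_width: 0.0282
grasp_force: 0.8
```

>>> send_rows:
  motion: "1 0 0 0 0;1 0 0 0 0;1 0 0 0 0;1 0 0 0 0;1 0 0 0 0"

```text
clock: 4.35
eef_pos: [0.5932, -0.1821, 0.0678]
tool_rot: [0.994, 0.108, 0.001, 0.0]
ft_force: [-0.6, -0.4, 5.7]
grip_width: 0.0271
grasp_force: 58.7
```

>>> send_rows:
  motion: "1 -0.39 0 -0.92 0;1 -0.78 0 -1.84 0;1 -1.17 0 -2.76 0;1 -1.56 0 -3.68 0;1 -1.95 0 -4.6 0"

```text
clock: 4.85
eef_pos: [0.5718, -0.1859, 0.1128]
tool_rot: [0.994, 0.108, -0.001, -0.0]
ft_force: [-0.1, 0.1, -0.7]
grip_width: 0.0267
grasp_force: 59.2
```

>>> send_rows:
  motion: "1 -0.39 0 -1.5 0;1 -0.78 0 -4 0;1 -0.78 0 -7 0;1 -0.78 0 -9 0;1 -0.78 0 -9 0"

```text
clock: 5.35
eef_pos: [0.5672, -0.1885, 0.2068]
tool_rot: [0.994, 0.108, 0.003, 0.002]
ft_force: [0.7, -0.4, 0.0]
grip_width: 0.027
grasp_force: 59.2
```

```bash
python3 - <<'E'
from h import *
o=bot.get_obs();print(o['eef_pos'],o['ft_force'],o['grip_width'])
M,im=snap('side');M2,w=snap('wrist')
a=cv2.convertScaleAbs(np.hstack([cv2.resize(im[150:350,180:380],(400,420))[:,:,::-1],cv2.resize(w,(400,420))[:,:,::-1]]),alpha=1.6)
cv2.imwrite('pics/s2.png',a)
E
```

```text
[ 0.56722596 -0.18845156  0.20677176] [ 0.66488211 -0.37291065  0.0414155 ] 0.027016460810877947
```

View pics/s2.png

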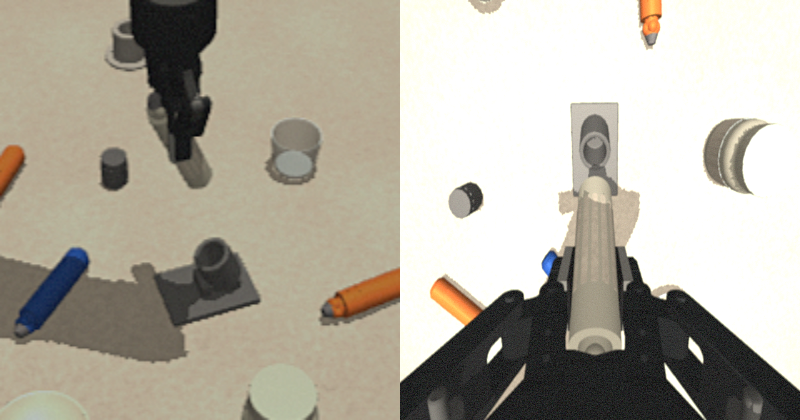

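Out of the rest and still leaning about 23° in the grip, with the foot pointing ahead at wrist pixel (276,182). Now I carry it near the holder and measure that from closer.

>>> send_rows:
  motion: "1 0 -4.7 0 0;1 -0.6 -9.4 0 0;1 -1.2 -14.1 0 0;1 -1.8 -18.8 0 0;1 -2.4 -23.5 0 0"

```text
clock: 5.95
eef_pos: [0.4896, 0.0381, 0.2003]
tool_rot: [0.994, 0.107, -0.002, -0.0]
ft_force: [1.2, 0.4, -1.2]
grip_width: 0.0271
grasp_force: 59.4
```

>>> send_rows:
  motion: "1 0 -4.5 0 0;1 0 -9 0 0;1 0 -13.5 0 0;1 0 -18 0 0;1 0 -21 0 0"

```text
clock: 6.45
eef_pos: [0.4721, 0.1463, 0.2015]
tool_rot: [0.99, 0.139, -0.004, -0.018]
ft_force: [1.0, -0.4, 0.1]
grip_width: 0.0264
grasp_force: 59.4
```

>>> send_rows:
  motion: "1 0 0 0 0;1 0 0 0 0;1 0 0 0 0"

```text
clock: 6.75
eef_pos: [0.4726, 0.1455, 0.2022]
tool_rot: [0.99, 0.138, -0.003, -0.018]
ft_force: [0.6, 0.7, -0.9]
grip_width: 0.0267
grasp_force: 59.4
```

```bash
python3 - <<'E'
from h import *
np.set_printoptions(precision=4,suppress=True)
M,im=snap('wrist','w3.png');o=bot.get_obs();p=o['eef_pos'];Rt=R.from_quat(o['tool_rot']).as_matrix();print(p)
big=cv2.convertScaleAbs(im[:,:,::-1],alpha=1.3)
print([(np.round(b['rect']),round(b['conf'],2)) for b in boxes_of('wrist','holder')][:4])
s,c=np.sin(np.radians(23)),np.cos(np.radians(23))
def mark(q,col):
    u=proj(M,q);print(u);cv2.circle(big,tuple(int(x) for x in u),3,col,1)
for L in (-80,20,42): mark(p+Rt@np.array([-s*L/1000,0,-.019-c*L/1000]),(0,0,255))
for z in (.045,.004): 
  pts=[proj(M,np.array([.545+r*np.cos(t),.2437+r*np.sin(t),z])) for r in [(.0155 if z>.01 else .036)] for t in np.linspace(0,6.28,40)]
  cv2.polylines(big,[np.int32(pts)],True,(0,0,255))
cv2.imwrite('pics/w3m.png',big)
E
```

```text
[0.4725 0.1456 0.2023]
[(array([203.,  88.,  71.,  71.]), 0.91)]
[271.1349 181.2589]
[270.4605 324.4914]
[270.1774 384.6205]
```

View pics/w3m.png

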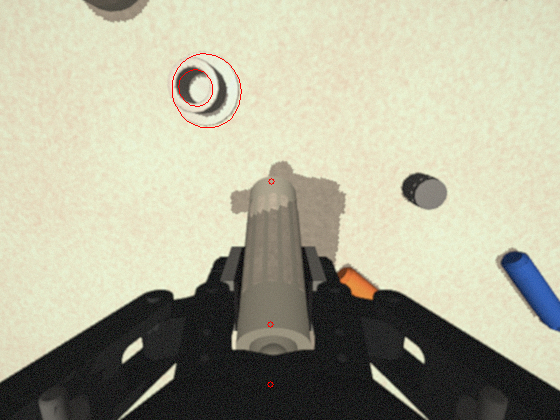

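```bash
python3 - <<'E'
from h import *
np.set_printoptions(precision=4,suppress=True)
o=bot.get_obs();print(o['joint_pos'],o['clock'])
M=model('wrist');p=o['eef_pos'];Rt=R.from_quat(o['tool_rot']).as_matrix();print(Rt)
for th in (19,21,23,25):
  s,c=np.sin(np.radians(th)),np.cos(np.radians(th))
  for g in (72,76,80):
    f=lambda L,e:proj(M,p+Rt@np.array([-s*L+c*e,0,-19-c*L-s*e])/1000)[1]
    print(th,g,'foot+x edge %.0f sh+x %.0f sh-x %.0f'%(f(-g,10),f(100-g,14),f(100-g,-14)), 'chamfer edge %.0f'%f(5-g,14))
w=cv2.imread('pics/w3.png');w=np.vstack([w[40:240,140:340],w[300:400,170:370]])
cv2.imwrite('pics/w3c.png',cv2.convertScaleAbs(cv2.resize(w,(400,600)),alpha=1.2))
E
```

```text
[ 0.2768  0.2452 -0.0659  1.2608  0.0365  3.1406] 6.85
[[ 0.9617  0.274  -0.0111]
 [ 0.2742 -0.9611  0.0347]
 [-0.0012 -0.0365 -0.9993]]
19 72 foot+x edge 181 sh+x 318 sh-x 362 chamfer edge 180
19 76 foot+x edge 178 sh+x 308 sh-x 352 chamfer edge 176
19 80 foot+x edge 175 sh+x 299 sh-x 343 chamfer edge 173
21 72 foot+x edge 178 sh+x 321 sh-x 362 chamfer edge 177
21 76 foot+x edge 175 sh+x 311 sh-x 352 chamfer edge 173
21 80 foot+x edge 171 sh+x 301 sh-x 343 chamfer edge 170
23 72 foot+x edge 175 sh+x 324 sh-x 362 chamfer edge 174
23 76 foot+x edge 171 sh+x 313 sh-x 352 chamfer edge 170
23 80 foot+x edge 168 sh+x 303 sh-x 343 chamfer edge 167
25 72 foot+x edge 172 sh+x 326 sh-x 362 chamfer edge 171
25 76 foot+x edge 168 sh+x 316 sh-x 352 chamfer edge 167
25 80 foot+x edge 164 sh+x 306 sh-x 342 chamfer edge 163
```

View pics/w3c.png

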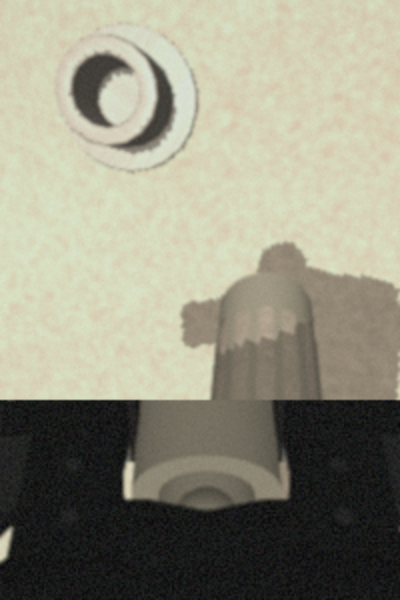

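```bash
python3 - <<'E'
from h import *
np.set_printoptions(precision=4,suppress=True)
M=model('wrist')
print(atz(M,193,85.5,.045),atz(M,208,89,.004))
T=model('top');a=cv2.imread('pics/top0.png')
for n in ('top','wrist'):
    M=model(n);im=vision.camera(n);
    print(n,[(np.round(b['rect'],1),round(b['conf'],2),atz(M,b['rect'][0],b['rect'][1],.004)) for b in boxes_of(n,'holder')][:2])
E
```

```text
[0.5465 0.247  0.045 ] [0.5482 0.2433 0.004 ]
top [(array([165.8, 244.8,  28.7,  28.4]), 0.69, array([0.5411, 0.2457, 0.004 ]))]
wrist [(array([206.2,  87.5,  70.9,  68.8]), 0.66, array([0.549 , 0.2458, 0.004 ]))]
```

>>> send_rows:
  motion: "1 0 0 0 -0.1;1 0 0 0 -0.2;1 0 0 0 -0.3;1 0 0 0 -0.3;1 0 0 0 -0.3"

```text
clock: 7.55
eef_pos: [0.4723, 0.1465, 0.2023]
tool_rot: [0.958, 0.285, -0.0, -0.018]
ft_force: [-0.6, -0.4, -0.4]
grip_width: 0.0269
grasp_force: 59.4
```

>>> send_rows:
  motion: "1 0 0 0 -0.14;1 0 0 0 -0.28;1 0 0 0 -0.42;1 0 0 0 -0.56;1 0 0 0 -0.69"

```text
clock: 8.05
eef_pos: [0.4723, 0.1465, 0.2024]
tool_rot: [0.804, 0.594, 0.006, -0.017]
ft_force: [-0.3, -0.1, -1.2]
grip_width: 0.0265
grasp_force: 59.5
```

>>> send_rows:
  motion: "1 0 0 0 -0.14;1 0 0 0 -0.28;1 0 0 0 -0.42;1 0 0 0 -0.56;1 0 0 0 -0.6"

```text
clock: 8.55
eef_pos: [0.4723, 0.1465, 0.2024]
tool_rot: [0.593, 0.805, 0.011, -0.015]
ft_force: [-0.1, 0.1, 0.0]
grip_width: 0.0266
grasp_force: 59.6
```

>>> send_rows:
  motion: "1 0 0 0 0;1 0 0 0 0"

```text
clock: 8.75
eef_pos: [0.4723, 0.1465, 0.2023]
tool_rot: [0.595, 0.804, 0.011, -0.015]
ft_force: [0.5, -0.2, -0.8]
grip_width: 0.027
grasp_force: 59.6
```

```bash
cat >> h.py <<'E'
def st():
    o=bot.get_obs();return o,np.array(o['eef_pos']),R.from_quat(o['tool_rot']).as_matrix()
E
python3 - <<'E'
from h import *
np.set_printoptions(precision=4,suppress=True)
o,p,Rt=st();print(p,o['joint_pos'],o['grip_width']);print(Rt)
# hover: foot centre over hole +4mm along tool x, foot 10 mm above mouth
hole=np.array([.5455,.2445,.045]);X=Rt[:,0]*[1,1,0];X/=np.linalg.norm(X)
tgt=hole+X*.004-Rt@np.array([.0274,0,.0454])+[0,0,.020]
print(tgt,'tool shift cm',Rt.T@(tgt-p)*100)
E
```

```text
[0.4723 0.1465 0.2023] [ 0.2783  0.2452 -0.0659  1.2608  0.0366  1.5525] 0.026987433905665503
[[-0.2921  0.9563 -0.0111]
 [ 0.9557  0.2923  0.0349]
 [ 0.0366 -0.0005 -0.9993]]
[0.5528 0.2206 0.1094] tool shift cm [4.3833 9.8717 9.4605]
```

>>> send_rows:
  motion: "1 1.5 3.3 0 0;1 3 6.6 0 0;1 4.4 9.9 0 0;1 4.4 9.9 4 0;1 4.4 9.9 7 0"

```text
clock: 9.25
eef_pos: [0.5544, 0.2212, 0.1328]
tool_rot: [0.594, 0.804, 0.011, -0.014]
ft_force: [-1.1, -0.6, -1.1]
grip_width: 0.0269
grasp_force: 59.7
```

>>> send_rows:
  motion: "1 0 0 0 0;1 0 0 0 0"

```text
clock: 9.45
eef_pos: [0.5528, 0.2199, 0.1339]
tool_rot: [0.594, 0.804, 0.01, -0.015]
ft_force: [0.1, -0.5, -0.5]
grip_width: 0.0266
grasp_force: 59.7
```

```bash
python3 - <<'E'
from h import *
np.set_printoptions(precision=4,suppress=True)
o,p,Rt=st();print(p);print(Rt)
W,w=snap('wrist');S,s=snap('side');T,t=snap('top')
w=w[:,:,::-1].copy();s=s[:,:,::-1].copy()
th=np.radians(23);foot=p+Rt@np.array([.0274,0,.0454])
for M,im in((W,w),(S,s)):
  for r,z in((.0155,.045),(.024,.045),(.036,.004)):
    cv2.polylines(im,[np.int32([proj(M,[.5455+r*np.cos(a),.2445+r*np.sin(a),z])*8 for a in np.linspace(0,6.28,40)])],True,(0,0,255),1,cv2.LINE_AA,3)
  u=proj(M,foot);print(u);cv2.circle(im,tuple(int(x) for x in u),2,(255,0,0),-1)
a=cv2.resize(w[0:300,130:430],(400,400));b=cv2.resize(s[100:220,185:305],(400,400),interpolation=cv2.INTER_CUBIC)
cv2.imwrite('pics/h1.png',cv2.convertScaleAbs(np.hstack([a,b]),alpha=1.4))
E
```

```text
[0.5528 0.2199 0.1339]
[[-0.2932  0.956  -0.0126]
 [ 0.9554  0.2934  0.0343]
 [ 0.0365 -0.002  -0.9993]]
[272.3286 188.4258]
[242.8382 149.7122]
```

View pics/h1.png

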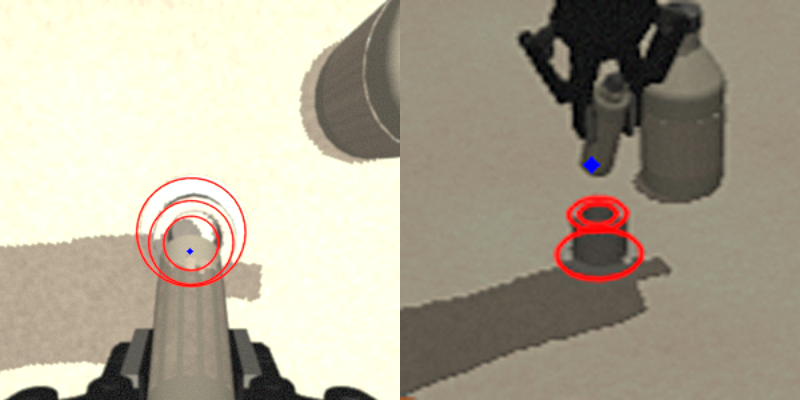

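```bash
python3 - <<'E'
from h import *
np.set_printoptions(precision=2,suppress=True,linewidth=200)
o,p,Rt=st()
S,s=snap('side');W,w=snap('wrist');np.savez('im.npz',s=s,w=w)
g=cv2.cvtColor(s,cv2.COLOR_RGB2GRAY)
print('cols 228..260')
for r in list(range(140,156,2))+list(range(158,184,2)): print(r,g[r,230:262])
foot=p+Rt@np.array([.0274,0,.0454]);axis=Rt@np.array([-np.sin(np.radians(23)),0,-np.cos(np.radians(23))])
for L in (0,.005,.01,.02): print('axis',L,proj(S,foot+axis*L))
for z in (.045,.02,.004): print('cup',z,proj(S,[.5455,.2445,z]))
g=cv2.cvtColor(w,cv2.COLOR_RGB2GRAY);print('wrist, predicted mouth',proj(W,[.5455,.2445,.045]))
for r in range(136,190,4): print(r,g[r,224:324:3])
E
```

```text
cols 228..260
140 [104 104 104 104 105 106 107 107  83  33   5  32  42  35  46  52  52  50  49  49  39  87  97  59  81 107  93  59  48  55  53  54]
142 [103 103 104 104 102 102 102 106 110 102  70  39  40  34  42  50  50  50  48  42  45  91 110 109 107 108  93  60  47  54  55  53]
144 [101 101 102 102 103 103 102 103 108  95  61  49  49  53  51  48  50  50  48  40  69 101 106 106 106 109  95  58  46  53  54  55]
146 [104 103 103 104 104 104 104 103 110  85  40  50  50  52  53  48  52  49  42  44  90 108 106 106 105 108  90  58  47  54  57  55]
148 [103 103 105 105 103 104 105 106 108  80  39  45  52  52  53  51  48  46  38  70 100 105 103 105 106 108  99  69  48  52  54  54]
150 [103 103 105 103 102 103 105 103 109  92  54  41  48  47  49  46  42  38  52  92 109 106 106 105 107 110 102  71  42  53  57  56]
152 [103 103 102 103 103 103 103 104 103 106 106 105  94  69  52  64  68  90 106 107 106 106 104 107 108  93  61  46  44  48  52  53]
154 [104 104 104 104 103 105 104 104 104 106 104 103 106 106 107 107 108 107 105 104 106 106 106 108  88  62  60  59  48  46  51  52]
158 [103 105 1
[... 3167 characters left out ...]
191 190 179 193 192 150 189 192 192  76 119 114 115 120 118 118 114 148 195 199 122  62 172 191 191 159 194 196 190 186 189 190 190]
176 [132 143 122 126 119 118 153 188 195 117  55 108 119 115 120 126 130 126 120 193 195 143  63 120 192 189 183 195 194 188 190 197 188 190]
180 [121 121 121 115 115 120 117 174 138 113  59  85 124 129 132 135 136 139 136 134 132 107  56 129 189 188 179 191 194 183 190 192 192 187]
184 [128 122 120 124 113 111  99 115 115 115  95 117 124 131 131 133 139 140 134 135 132 124 114 162 193 188 163 193 191 181 185 184 185 186]
188 [123 123 122 125 122 114 115 109 115 104 105 118 123 130 135 135 140 138 136 137 129 125 120 115 188 182 178 189 181 192 194 186 190 193]
```

>>> send_rows:
  motion: "1 0.1 0.1 1.5 0;1 0.1 0.1 3 0;1 0.1 0.1 4 0;1 0.1 0.1 4.3 0;1 0.1 0.1 4.3 0"

```text
clock: 10.2
eef_pos: [0.5533, 0.2228, 0.0911]
tool_rot: [0.594, 0.804, 0.011, -0.015]
ft_force: [-0.2, 0.3, -1.3]
grip_width: 0.0269
grasp_force: 59.7
```

>>> send_rows:
  motion: "1 0 0 0.3 0;1 0 0 0.6 0;1 0 0 0.9 0;1 0 0 0.9 0"

```text
clock: 10.6
eef_pos: [0.5537, 0.2244, 0.0824]
tool_rot: [0.594, 0.804, 0.012, -0.015]
ft_force: [0.6, 4.5, -0.1]
grip_width: 0.0268
grasp_force: 59.8
```

>>> send_rows:
  motion: "1 0.3 0 0 0;1 0.5 0 0 0;1 0.7 0 0 0;1 0.8 0 0 0;1 0.8 0 0 0"

```text
clock: 11.1
eef_pos: [0.5526, 0.2271, 0.0826]
tool_rot: [0.595, 0.804, 0.009, -0.011]
ft_force: [4.4, -9.3, 1.5]
grip_width: 0.0266
grasp_force: 59.7
```

>>> send_rows:
  motion: "1 0.3 0 0 0;1 0.5 0 0 0;1 0.7 0 0 0;1 0.8 0 0 0;1 0.8 0 0 0"

```text
clock: 11.6
eef_pos: [0.5515, 0.231, 0.084]
tool_rot: [0.596, 0.803, 0.007, -0.008]
ft_force: [5.4, -17.5, 8.8]
grip_width: 0.0268
grasp_force: 60.3
```

>>> send_rows:
  motion: "1 0.3 0 0 0;1 0.5 0 0 0;1 0.6 0 0 0;1 0.6 0 0 0;1 0.6 0 0 0"

```text
clock: 12.1
eef_pos: [0.5494, 0.238, 0.0854]
tool_rot: [0.596, 0.803, 0.008, -0.009]
ft_force: [1.5, -16.7, 13.1]
grip_width: 0.0268
grasp_force: 60.0
```

```bash
python3 - <<'E'
from h import *
np.set_printoptions(precision=3,suppress=True,linewidth=200)
o,p,Rt=st();print(p,o['ft_force'],o['ft_torque'],o['joint_pos']);print(Rt)
W,w=snap('wrist');S,s=snap('side')
a=cv2.resize(w[100:400,130:430],(400,400))[:,:,::-1];b=cv2.resize(s[100:200,195:295],(400,400),interpolation=cv2.INTER_CUBIC)[:,:,::-1]
cv2.imwrite('pics/i1.png',np.hstack([a,cv2.convertScaleAbs(b,alpha=1.7)]))
E
```

```text
[0.549 0.238 0.085] [  1.461 -16.662  13.126] [-3.734 -0.41   0.121] [0.397 0.526 0.036 1.076 0.023 1.674]
[[-0.29   0.957 -0.005]
 [ 0.957  0.29   0.023]
 [ 0.024  0.002 -1.   ]]
```

View pics/i1.png

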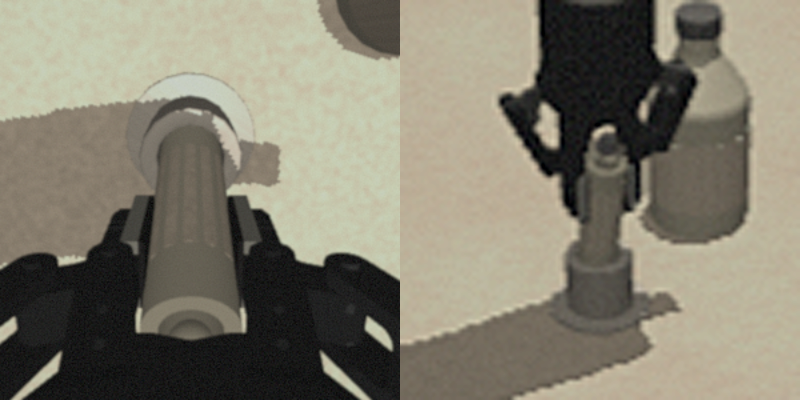

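The foot is inside the bore and the stick is righting as I push. Continue.

>>> send_rows:
  motion: "1 0.2 0 0 0;1 0.4 0 0 0;1 0.5 0 0 0;1 0.6 0 0 0;1 0.6 0 0 0"

```text
clock: 12.7
eef_pos: [0.5474, 0.2444, 0.0844]
tool_rot: [0.596, 0.803, 0.008, -0.01]
ft_force: [4.2, -12.3, 6.3]
grip_width: 0.0266
grasp_force: 59.2
```

```bash
cat > sh.py <<'E'
from h import *
np.set_printoptions(precision=4,suppress=True,linewidth=200)
o,p,Rt=st();print(p,o['ft_force'],o['clock']);print(Rt[:,2])
W,w=snap('wrist');g=cv2.cvtColor(w,cv2.COLOR_RGB2GRAY)
print('col272 rows 290-360',g[290:364:2,262])
def rows(th,g_):
    s,c=np.sin(np.radians(th)),np.cos(np.radians(th))
    f=lambda L,e:proj(W,p+Rt@np.array([-s*L+c*e,0,-19-c*L-s*e])/1000)[1]
    return f(100-g_,14),f(100-g_,9)
for th in (0,5,10,15,20):print(th,rows(th,70))
E
python3 sh.py
```

```text
[0.5474 0.2444 0.0844] [  4.2171 -12.2659   6.2896] 12.7
[-0.0056  0.0246 -0.9997]
col272 rows 290-360 [ 92  93  93  89  92  92  94  93  94  91  87  90  90  92  92 127 131 132 131 132 131  89  91  90  84  72  81  88  98 101 107  93  34  30  30  26   8]
0 (np.float64(287.7138060671933), np.float64(300.8101900617604))
5 (np.float64(296.53613871542956), np.float64(308.7579835182615))
10 (np.float64(305.2335010763098), np.float64(316.3991371501668))
15 (np.float64(313.6766186560351), np.float64(323.62794502815717))
20 (np.float64(321.74207513126316), np.float64(330.3493573216682))
```

>>> send_rows:
  motion: "1 0 0 0.2 0;1 0 0 0.4 0;1 0 0 0.6 0;1 0 0 0.8 0;1 0 0 0.8 0"

```text
clock: 13.25
eef_pos: [0.5474, 0.2445, 0.0762]
tool_rot: [0.596, 0.803, 0.008, -0.009]
ft_force: [3.8, -13.4, 5.3]
grip_width: 0.027
grasp_force: 59.3
```

```bash
python3 sh.py
```

```text
[0.5474 0.2445 0.0762] [  3.8244 -13.4079   5.3304] 13.25
[-0.0056  0.024  -0.9997]
col272 rows 290-360 [ 89  90  89  90  93  88  91  93  91  87  93  89  92  89  92 127 130 132 131 133 127  96  89  89  82  73  79  89  94 107 110  96  29  21  24  25  30]
0 (np.float64(287.7147117520044), np.float64(300.8111118766045))
5 (np.float64(296.53706619430943), np.float64(308.7589214409054))
10 (np.float64(305.2344479766973), np.float64(316.4000884199867))
15 (np.float64(313.6775821765257), np.float64(323.62890661932704))
20 (np.float64(321.7430521117095), np.float64(330.3503260256374))
```

>>> send_rows:
  motion: "1 0 0 0.3 0;1 0 0 0.6 0;1 0 0 0.9 0;1 0 0 1.2 0;1 0 0 1.2 0"

```text
clock: 13.8
eef_pos: [0.5476, 0.2449, 0.0696]
tool_rot: [0.596, 0.803, 0.009, -0.009]
ft_force: [-5.0, -17.7, 32.3]
grip_width: 0.0268
grasp_force: 62.4
```

```bash
python3 sh.py
```

```text
[0.5476 0.2449 0.0696] [ -4.9908 -17.6694  32.3064] 13.8
[-0.0026  0.0251 -0.9997]
col272 rows 290-360 [ 86  87  90  92  91  90  92  90  94  92  93  89  91  88  93 129 132 132 128 133 127  89  91  91  83  72  80  86  98 103 106  95  25  24  22  15  23]
0 (np.float64(287.7153592245304), np.float64(300.81180945090745))
5 (np.float64(296.5377538955423), np.float64(308.7596531373623))
10 (np.float64(305.23517443172295), np.float64(316.40085166796587))
15 (np.float64(313.6783450569139), np.float64(323.6296982095984))
20 (np.float64(321.74384829725955), np.float64(330.35114221452517))
```

>>> send_rows:
  motion: "1 0 0 -0.3 0;1 0 0 -0.5 0;1 0 0 -0.5 0"

```text
clock: 14.15
eef_pos: [0.5471, 0.2462, 0.0698]
tool_rot: [0.595, 0.803, 0.009, -0.01]
ft_force: [3.3, -10.2, 9.1]
grip_width: 0.0266
grasp_force: 59.7
```

```bash
cat >> sh.py <<'E'
gg=g[300:350,258:288].mean(1);print(np.c_[np.arange(300,350),gg][10:40].astype(int).tolist())
from scipy.optimize import fsolve
for a,b in ((319,331.5),(319,332.5),(319,330.5)):
    print(fsolve(lambda q:np.array(rows(*q))-[a,b],[8,65]))
S,s=snap('side');gs=cv2.cvtColor(s,cv2.COLOR_RGB2GRAY)
for r in range(130,168,3): print(r,gs[r,232:262])
cup=np.array([.5465,.247,0])
for th in (0,5,10,15): 
    ax=Rt@np.array([-np.sin(np.radians(th)),0,-np.cos(np.radians(th))]);q=p-Rt[:,2]*.019
    print(th,[proj(S,q+ax*L) for L in (-.03,-.01,.02,.035)])
E
python3 sh.py
```

```text
[0.5471 0.2462 0.0698] [  3.3137 -10.1663   9.0712] 14.15
[-0.0056  0.0268 -0.9996]
col272 rows 290-360 [ 92  89  88  90  90  92  85  86  88  89  89  88  90  86 116 131 133 129 134 136 112  86  88  86  80  74  83  97  97 106 114  94  31  29  26  19  21]
0 (np.float64(287.70955009931396), np.float64(300.80586577907087))
5 (np.float64(296.5317872173056), np.float64(308.75358883004975))
10 (np.float64(305.2290645786786), np.float64(316.3946842823186))
15 (np.float64(313.67210956385384), np.float64(323.62344737119037))
20 (np.float64(321.7375074217647), np.float64(330.34482907269046))
[[310, 89], [311, 89], [312, 88], [313, 89], [314, 88], [315, 88], [316, 91], [317, 105], [318, 121], [319, 130], [320, 131], [321, 132], [322, 131], [323, 132], [324, 132], [325, 131], [326, 132], [327, 131], [328, 126], [329, 113], [330, 102], [331, 93], [332, 90], [333, 87], [334, 83], [335, 80], [336, 78], [337, 78], [338, 79], [339, 80]]
[ 6.7725 60.9355]
[ 3.8742 57.8532]
[ 9.9102 63.8437]
130 [ 33   3  11  16  15  11  12  11  11  16  13  17  13  14  15  15  15  16  14  18  11  19  87 107  70  12  11 
[... 1272 characters left out ...]
 50  40  47  51  55  56  54  57  56  54  51  42  53  58  57  90 108 104 106 104 103 106 107 105]
166 [106 107 107  99  64  41  57  58  59  57  56  57  56  54  60  59  61  61  57  46  42  89 108 104 105 104 104 104 105 103]
0 [array([244.2607, 159.2399]), array([244.0847, 153.2805]), array([243.8143, 144.1219]), array([243.6761, 139.4407])]
5 [array([243.9281, 158.7011]), array([243.9728, 153.1016]), array([244.0416, 144.4775]), array([244.0768, 140.0608])]
10 [array([243.5969, 158.1004]), array([243.8611, 152.9013]), array([244.2688, 144.8782]), array([244.478 , 140.7619])]
15 [array([243.2694, 157.4424]), array([243.7505, 152.6811]), array([244.4943, 145.3209]), array([244.8765, 141.5386])]
```

>>> send_rows:
  motion: "1 0.3 0 0 0;1 0.6 0 0 0;1 0.6 0 0.2 0;1 0.6 0 0.4 0;1 0.6 0 0.4 0"

```text
clock: 14.75
eef_pos: [0.5456, 0.2509, 0.0654]
tool_rot: [0.596, 0.803, 0.008, -0.01]
ft_force: [3.9, -11.3, 6.0]
grip_width: 0.0265
grasp_force: 59.9
```

```bash
python3 sh.py | sed -n '1,2p;9,13p'
```

```text
[0.5456 0.2509 0.0654] [  3.9173 -11.332    5.9597] 14.75
[-0.0056  0.0245 -0.9997]
[[310, 86], [311, 84], [312, 85], [313, 98], [314, 116], [315, 129], [316, 134], [317, 134], [318, 134], [319, 134], [320, 134], [321, 134], [322, 133], [323, 134], [324, 134], [325, 128], [326, 114], [327, 102], [328, 92], [329, 86], [330, 82], [331, 78], [332, 76], [333, 76], [334, 79], [335, 80], [336, 83], [337, 86], [338, 90], [339, 93]]
[ 6.7722 60.9373]
[ 3.8738 57.855 ]
[ 9.9099 63.8455]
130 [  7   9  18  15  10  16  17  15  10  10  12  13  18  14  17  18  16   8  13  11   6  58 104  92  32  13  15  18  15  12]
```

>>> send_rows:
  motion: "1 0.2 0 0.2 0;1 0.3 0 0.4 0;1 0.3 0 0.6 0;1 0.3 0 0.7 0;1 0.3 0 0.7 0"

```text
clock: 15.35
eef_pos: [0.5446, 0.2541, 0.0587]
tool_rot: [0.596, 0.803, 0.008, -0.01]
ft_force: [3.7, -13.0, 7.4]
grip_width: 0.0263
grasp_force: 60.2
```

```bash
python3 sh.py | sed -n '1,2p;9,9p'
```

```text
[0.5446 0.2541 0.0587] [  3.7107 -12.9638   7.4276] 15.35
[-0.0056  0.0248 -0.9997]
[[310, 88], [311, 108], [312, 126], [313, 134], [314, 135], [315, 135], [316, 135], [317, 135], [318, 134], [319, 134], [320, 134], [321, 135], [322, 134], [323, 127], [324, 113], [325, 100], [326, 89], [327, 82], [328, 77], [329, 75], [330, 75], [331, 78], [332, 80], [333, 82], [334, 86], [335, 90], [336, 93], [337, 97], [338, 100], [339, 103]]
```

>>> send_rows:
  motion: "1 -0.3 0 0 0;1 -0.5 0 0 0;0.1 -0.5 0 0 0;0.1 -0.5 0 0 0;0.1 -0.5 0 0 0"

```text
clock: 15.95
eef_pos: [0.5429, 0.2551, 0.0568]
tool_rot: [0.594, 0.804, 0.01, -0.015]
ft_force: [-0.4, -0.0, 0.8]
grip_width: 0.0386
grasp_force: 0.0
```

```bash
python3 sh.py | sed -n '1,2p;3p;9,9p'; python3 - <<'E'
from h import *
S,s=snap('side');W,w=snap('wrist');np.savez('im.npz',s=s,w=w);print(bot.get_obs()['grip_width'])
E
```

```text
[0.5429 0.2551 0.0568] [-0.425  -0.0065  0.8051] 15.95
[-0.0125  0.0349 -0.9993]
col272 rows 290-360 [ 77  76  79  79  77  80 105 135 138 136 134 135 135 123  78  79  74  74  84  92 100 104 105 108  81  78  72  56  59  59  60  52  17  25  29  16  22]
[[310, 135], [311, 135], [312, 134], [313, 124], [314, 108], [315, 95], [316, 85], [317, 81], [318, 79], [319, 79], [320, 80], [321, 84], [322, 86], [323, 90], [324, 93], [325, 96], [326, 99], [327, 102], [328, 105], [329, 108], [330, 110], [331, 111], [332, 113], [333, 116], [334, 118], [335, 121], [336, 119], [337, 103], [338, 85], [339, 84]]
0.038379136602660756
```

>>> send_rows:
  motion: "-1 0 0 0 0;-1 0 0 0 0;-1 0 0 0 0;-1 0 0 -2 0;-1 0 0 -5 0"

```text
clock: 16.65
eef_pos: [0.5423, 0.2521, 0.1054]
tool_rot: [0.594, 0.804, 0.008, -0.016]
ft_force: [0.3, -0.1, 0.2]
grip_width: 0.0855
grasp_force: 0.0
```

>>> send_rows:
  motion: "-1 0 0 -4 0;-1 0 0 -8 0;-1 -3 0 -11 0;-1 -7 0 -11 0;-1 -7 0 -11 0"

```text
clock: 17.15
eef_pos: [0.5678, 0.1785, 0.2161]
tool_rot: [0.596, 0.803, 0.011, -0.013]
ft_force: [0.5, 0.5, -0.5]
grip_width: 0.0856
grasp_force: 0.0
```

```bash
python3 - <<'E'
from h import *
np.set_printoptions(precision=4,suppress=True,linewidth=200)
o,p,Rt=st();print(p,o['grip_width'])
W,w=snap('wrist')
d=[(np.round(b['rect']),round(b['conf'],2)) for b in boxes_of('wrist','dabber')][:3];print(d)
T,t=snap('top');print([(np.round(b['rect'],1),round(b['conf'],2)) for b in boxes_of('top','cap')])
S,s=snap('side');print([(np.round(b['rect'],1),round(b['conf'],2)) for b in boxes_of('side','dabber')])
w2=w[:,:,::-1].copy()
print('shoulder',proj(W,[.5465,.2475,.105]),'tip',proj(W,[.5465,.2475,.127]))
u=proj(W,[.5465,.2475,.105]);x,y=[int(v) for v in u];np.savez('im.npz',w=w,s=s,t=t)
a=cv2.resize(w2[max(0,y-100):max(0,y-100)+200,max(0,x-100):max(0,x-100)+200],(400,400));b=cv2.resize(s[100:200,195:295],(400,400),interpolation=cv2.INTER_CUBIC)[:,:,::-1]
print('crop origin',max(0,x-100),max(0,y-100))
cv2.imwrite('pics/r1.png',np.hstack([a,cv2.convertScaleAbs(b,alpha=1.7)]))
E
```

```text
[0.5678 0.1785 0.2161] 0.08557245583283671
[(array([272., 117.,  41.,  37.]), 0.65), (array([ 74., 282.,  68.,  65.]), 0.61), (array([ 93., 407.,  38.,  26.]), 0.58)]
[(array([263.6, 257. ,  17.2,  11.7]), 0.69)]
[(array([367.1, 287.2,  53. ,  27.1]), 0.96), (array([204.9, 290.2,  34.1,  40.7]), 0.75), (array([177.1, 237.4,  29.6,  36.1]), 0.56), (array([241.8, 153.5,  13.5,  25.6]), 0.48), (array([329.4, 219.8,  24.7,  30.6]), 0.42)]
shoulder [271.4851 119.2582] tip [271.4593 118.1785]
crop origin 171 19
```

View pics/r1.png

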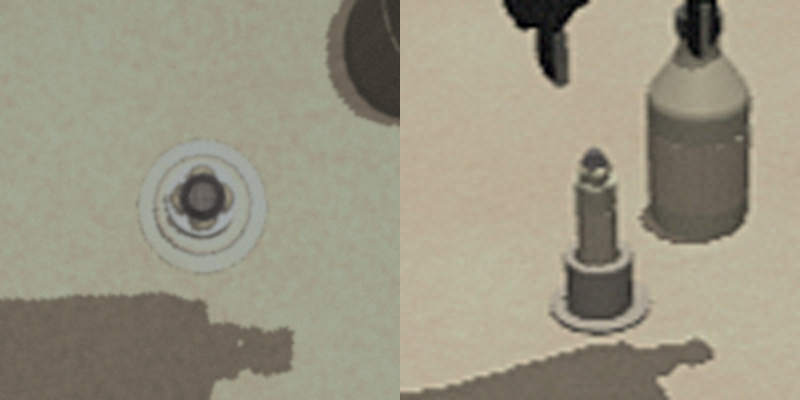

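The dabber stands upright, nearly concentric in the cup (tip at wrist pixel (272,116)), and the detergent is untouched. Now the cap.

>>> send_rows:
  motion: "-1 -3.1 -2.1 0 0;-1 -6.2 -4.3 0 0;-1 -9.3 -6.4 0 0;-1 -12.4 -8.6 0 0;-1 -15.5 -10.7 0 0"

```text
clock: 17.95
eef_pos: [0.5084, 0.0024, 0.2086]
tool_rot: [0.593, 0.805, 0.011, -0.015]
ft_force: [0.9, -0.4, 0.1]
grip_width: 0.0854
grasp_force: 0.0
```

>>> send_rows:
  motion: "-1 0 0 0 0;-1 0 0 0 0;-1 0 0 0 0"

```text
clock: 18.25
eef_pos: [0.5096, 0.0039, 0.2089]
tool_rot: [0.593, 0.805, 0.011, -0.015]
ft_force: [0.0, -0.5, 0.1]
grip_width: 0.0853
grasp_force: 0.0
```

```bash
python3 - <<'E'
from h import *
np.set_printoptions(precision=4,suppress=True,linewidth=200)
S=model('side')
d=np.load('im.npz');gs=cv2.cvtColor(d['s'],cv2.COLOR_RGB2GRAY)
for z in (.105,.127,.045): print('side',z,proj(S,[.5464,.2485,z]))
print('side col 243 rows 130-170',gs[130:172,243])
o,p,Rt=st();print(p);print(Rt)
W,w=snap('wrist')
for b in boxes_of('wrist','cap')[:3]: print(np.round(b['rect'],1),round(b['conf'],2),atz(W,b['rect'][0],b['rect'][1],.03))
u=proj(W,[.511,-.002,.038]);print(u);x,y=[int(v) for v in u]
g=cv2.cvtColor(w,cv2.COLOR_RGB2GRAY)
for r in range(y-40,y+41,4): print(r,g[r,x-45:x+46:3])
E
```

```text
side 0.105 [243.4268 144.681 ]
side 0.127 [243.1601 137.7086]
side 0.045 [244.1267 162.9775]
side col 243 rows 130-170 [103 104 102 103 102 102  96  67  55  41  42  43  56  79  57  48  59  84  61  53  55  53  56  55  57  58  55  57  55  58  57  56  57  57  55  53  79 103  60  44  48  47]
[0.5096 0.0039 0.2089]
[[-0.2955  0.9553 -0.011 ]
 [ 0.9546  0.2957  0.0353]
 [ 0.037  -0.0001 -0.9993]]
[272.5 196.3  30.   36. ] 0.83 [0.5107 0.0003 0.03  ]
[272.0793 200.0611]
160 [158 163 166 160 162 156 161 158 159 159 164 165 161 167 163 167 157 158 165 165 167 157 157 156 164 164 164 165 163 159 160]
164 [119 117 132 159 164 159 156 158 164 155 164 164 164 161 162 163 164 160 160 166 165 160 164 163 162 164 165 169 166 166 162]
168 [103 106  98 107 103 107 100 105  97  99 103 105 134 158 164 163 158 163 162 161 166 158 162 167 163 165 163 167 170 167 158]
172 [105 106 108 106 102 104 102 102 101 104 106 105 106 105 130 162 162 161 162 164 156 155 162 165 167 160 158 162 162 163 163]
176 [102 105 108 107 104 105 102 104 109 102 104 103 106 107 105 109 164 163 162 166 168 166 165 163 160 164 166
[... 1397 characters left out ...]
2 165 163 161 159 162 167 168 164 166 163 162 164]
224 [113 109 106 109 107 110 109 109 111 108 106 108 104 111 111 103 164 166 163 157 168 165 163 166 165 163 164 166 168 161 163]
228 [113 110 108 104 109 107 104 107 103 110 107 104 107 109 103 116 166 165 164 162 163 165 166 164 165 168 167 160 164 163 165]
232 [107 106 106 113 111 114 107 108 109 106 108 106 105 113 102 161 166 166 164 167 166 161 164 166 164 161 163 169 165 162 162]
236 [109 111 105 112 108 111 108 112 110 101 106 111 106 105 121 166 165 164 164 158 163 165 164 164 161 161 163 161 159 165 161]
240 [108 109 110 107 109 108 109 105 111 105 107 106 109 119 165 161 164 167 165 166 161 165 164 160 165 164 163 163 159 160 166]
```

>>> send_rows:
  motion: "-1 -1.2 0.1 4.5 0;-1 -1.2 0.1 9 0;-1 -1.2 0.1 13.5 0;-1 -1.2 0.1 16 0;-1 -1.2 0.1 17 0"

```text
clock: 18.85
eef_pos: [0.5095, -0.0014, 0.0354]
tool_rot: [0.593, 0.805, 0.009, -0.017]
ft_force: [-0.5, 0.3, -0.9]
grip_width: 0.0852
grasp_force: 0.0
```

>>> send_rows:
  motion: "-1 0 0 1 0;-1 0 0 2 0;-1 0 0 3 0;-1 0 0 3.2 0;-1 0 0 3.2 0"

```text
clock: 19.35
eef_pos: [0.5116, -0.0015, 0.0067]
tool_rot: [0.594, 0.804, 0.011, -0.015]
ft_force: [0.2, 0.8, 0.1]
grip_width: 0.0854
grasp_force: 0.0
```

>>> send_rows:
  motion: "1 0 0 0 0;1 0 0 0 0;1 0 0 0 0;1 0 0 0 0;1 0 0 0 0"

```text
clock: 19.85
eef_pos: [0.5119, -0.0015, 0.0072]
tool_rot: [0.594, 0.804, 0.011, -0.014]
ft_force: [0.4, 0.4, 3.5]
grip_width: 0.031
grasp_force: 59.3
```

>>> send_rows:
  motion: "1 0 0 0 0;1 0 0 0 0;1 0 0 0 0"

```text
clock: 20.15
eef_pos: [0.5119, -0.0015, 0.0071]
tool_rot: [0.594, 0.804, 0.011, -0.014]
ft_force: [-0.4, -0.6, 5.8]
grip_width: 0.031
grasp_force: 59.3
```

```bash
python3 - <<'E'
from h import *
np.set_printoptions(precision=4,suppress=True,linewidth=200)
o,p,Rt=st();print(p,o['ft_force'],o['grip_width'],Rt[:,2])
W,w=snap('wrist');g=cv2.cvtColor(w,cv2.COLOR_RGB2GRAY)
for L in (0,): print('cap top predicted at tool x0',[proj(W,p+Rt@np.array([e,0,0])+[0,0,.032]) for e in (-.016,0,.016)])
print('col 272',g[230:380:2,272]); print('row',g[300,230:316:2])
E
```

```text
[ 0.5119 -0.0015  0.0071] [-0.3879 -0.6077  5.7955] 0.030950475101714035 [-0.0101  0.0348 -0.9993]
cap top predicted at tool x0 [array([272.256 , 328.3959]), array([272.2444, 294.1523]), array([272.2319, 257.4096])]
col 272 [ 38  43  48  50  43  43  42  36  66  59  44  44  34  64  73  67  70  68  70  70  69  68  67  66  69  70  69  65  70  67  69  69  63  67  65  66  66  67  68  68  67  72  67  68  68  65  66  71 112
 122 122 129 127 122 122 122 122 120 119 121 122 121  92  25  15  23  23  31  25  26  24  12  19  22  21]
row [34 29 10 48 69 64 69 67 71 61 69 69 68 63 70 65 66 70 70 68 70 66 68 66 65 66 62 72 64 67 68 68 69 69 66 67 67 65 66 68 31 15 29]
```

>>> send_rows:
  motion: "1 0 0 -2 0;1 0 0 -6 0;1 0 0 -11 0;1 0 0 -15.5 0;1 0 0 -20 0"

```text
clock: 20.7
eef_pos: [0.5131, -0.0084, 0.2079]
tool_rot: [0.594, 0.804, 0.01, -0.015]
ft_force: [0.5, 0.6, -0.6]
grip_width: 0.0306
grasp_force: 59.4
```

>>> send_rows:
  motion: "1 4.2 2 0 0;1 8.4 4 0 0;1 12.6 6 0 0;1 16.8 8 0 0;1 21 10 0 0"

```text
clock: 21.2
eef_pos: [0.5473, 0.2232, 0.2136]
tool_rot: [0.594, 0.804, 0.01, -0.015]
ft_force: [1.8, -0.9, 0.4]
grip_width: 0.0306
grasp_force: 59.3
```

>>> send_rows:
  motion: "1 0 0 0 0;1 0 0 0 0;1 0 0 0 0"

```text
clock: 21.5
eef_pos: [0.5471, 0.2207, 0.2134]
tool_rot: [0.594, 0.804, 0.01, -0.015]
ft_force: [-0.4, 0.2, -0.1]
grip_width: 0.0309
grasp_force: 59.4
```

```bash
python3 - <<'E'
from h import *
np.set_printoptions(precision=4,suppress=True,linewidth=200)
o,p,Rt=st();print(p,o['joint_pos'],o['grip_width'],o['clock'])
t=np.array([.5464+.0003,.2487-.001,p[2]]);print('delta tool cm',Rt.T@(t-p)*100)
print(Rt)
W,w=snap('wrist');g=cv2.cvtColor(w,cv2.COLOR_RGB2GRAY);np.savez('im2.npz',w=w)
tip=proj(W,[.5464,.2487,.127]);print('tip',tip,'sh',proj(W,[.5464,.2487,.105]),'plate',proj(W,[.5464,.2475,.004]))
x,y=[int(v) for v in tip]
for r in range(max(0,y-36),y+36,3): print(r,g[r,x-40:x+42:2])
E
```

```text
[0.5471 0.2207 0.2134] [0.3649 0.4281 0.2244 1.3668 0.0362 1.6377] 0.030850750451060473 21.5
delta tool cm [2.5866 0.7543 0.0919]
[[-0.2933  0.9559 -0.0126]
 [ 0.9553  0.2936  0.0339]
 [ 0.0361 -0.0021 -0.9993]]
tip [282.7088 181.1391] sh [281.9153 176.9343] plate [279.1902 165.1872]
145 [196 194 190 189 187 192 168 183 198 198 194 197 196 200 189 155 128  90  94  97  95 112 130 160 198 196 199 195 199 197 197 183 187 188 190 190 186 185 186 188 185]
148 [193 191 192 193 198 169 188 199 195 196 193 190 148  96 118 170 189 194 198 200 195 194 193 187 148 143 190 196 198 198 198 197 177 187 187 186 189 186 189 192 193]
151 [185 188 191 192 182 172 193 195 197 200 155 101 135 187 201 196 195 196 195 191 191 196 196 196 195 192 168 160 194 195 197 197 199 189 186 189 186 185 188 192 190]
154 [191 185 184 190 170 196 195 197 192 148 113 180 196 196 194 193 177 147 126 114 123 136 158 186 190 194 197 193 174 193 200 198 196 191 179 186 192 188 191 199 190]
157 [190 189 189 182 176 195 197 198 166 117 179 197 197 189 155 106  77  74  78  87  88  79  87  86 121 184 195 190 195 159 187 198 19
[... 2564 characters left out ...]
190 186 187 189 195]
205 [128 122 123 122 123 124 122 122 125 123 123 120 119 128 127 125 121 118 119 120 123 153 178 180 176 156 161 174 138 128 167 116 115 128 179 194 184 190 191 191 195]
208 [128 123 120 117 121 123 123 125 127 126 124 118 118 124 130 126 122 116 115 127 186 191 188 192 192 192 192 189 192 192 189 178 187 195 189 188 190 191 194 194 193]
211 [123 124 118 120 123 126 128 120 122 124 123 121 117 116 119 123 119 112 113 163 185 187 185 189 191 191 192 192 189 193 188 190 196 193 190 190 190 186 192 184 190]
214 [126 123 118 123 121 123 122 125 124 120 119 122 121 119 125 117 120 119 131 185 188 188 190 184 185 185 190 190 190 190 189 189 188 188 188 189 194 196 193 194 197]
```

>>> send_rows:
  motion: "1 1.2 0.4 0 0;1 2.4 0.75 0 0;1 2.4 0.75 3 0;1 2.4 0.75 6 0;1 2.4 0.75 7.2 0"

```text
clock: 22.05
eef_pos: [0.5451, 0.2491, 0.1401]
tool_rot: [0.594, 0.804, 0.009, -0.016]
ft_force: [-0.2, -0.1, -0.5]
grip_width: 0.0309
grasp_force: 59.4
```

>>> send_rows:
  motion: "1 0 0 0 0;1 0 0 0 0;1 0 0 0 0"

```text
clock: 22.35
eef_pos: [0.5481, 0.2497, 0.1449]
tool_rot: [0.594, 0.804, 0.012, -0.014]
ft_force: [0.8, 0.3, -0.8]
grip_width: 0.0309
grasp_force: 59.4
```

```bash
python3 - <<'E'
from h import *
np.set_printoptions(precision=4,suppress=True,linewidth=200)
o,p,Rt=st();print(p,o['grip_width'],o['clock'])
t=np.array([.5463+.0003,.2492-.001,.142]);print('delta tool cm',Rt.T@(t-p)*100)
W,w=snap('wrist');g=cv2.cvtColor(w,cv2.COLOR_RGB2GRAY)
print('sh edge',proj(W,[.5463,.2492,.105]+.014*Rt[:,0]),proj(W,[.5463,.2492,.105]+.014*Rt[:,1]),proj(W,[.5463,.2492,.105]-.014*Rt[:,1]))
for r in range(216,262,4): print(r,g[r,240:306:2])
S,s=snap('side');gs=cv2.cvtColor(s,cv2.COLOR_RGB2GRAY)
for r in range(122,162,2): print(r,gs[r,230:258])
E
```

```text
[0.5481 0.2497 0.1449] 0.03086159178018174 22.35
delta tool cm [-0.1122 -0.1873  0.2881]
sh edge [269.103  214.1169] [291.6094 235.5699] [246.7318 235.5727]
216 [116 111 115 119 115 113  98  81  77  78  90 116 126 131 139 135 133 129 112  89  78  77  74  98  79 115 119 117 115 105 114 118 116]
220 [115 107 120 115 120  95  70 100 131 137 139 136 136 138 134 137 137 137 137 139 137 130  98  73  76 118 118 117 113 111 111 139 168]
224 [122 111 111 117 111  97 133 138 136 139 139 110  93 101 106 106  97  98 116 137 142 136 137 136  92 110 115 109 159 191 190 192 191]
228 [127 130 120 107 119 138 135 136 136  99  87 109 102  70  62  60  63  60  59  56  75 116 138 138 138 115 111 162 187 188 196 200 195]
232 [125 130 126 123 133 137 136 118  72  46  42  44  39  45  39  40  43  43  41  43  40  47  42  48  75 117 188 200 196 196 195 195 192]
236 [124 122 125 130 137 118  54  37  50  45  39  46  43  43  46  40  41  44  44  42  41  40  41  45  44  37  34  94 190 194 194 190 194]
240 [125 127 130 126  87  44  42  41  43  42  39  45  44  40  47  42  44  40  42  39  39  45  43  39  41  44  44  3
[... 2240 characters left out ...]
2 103 103 102 101 103 105 107  91  59  47  53  54  55  54  55  49  45  45  91 107 104 106 105 106 108 102  70]
152 [104 103 101 103 103 103 103 105  91  58  48  53  54  54  55  51  52  48  52  91 107 106 107 105 107  91  60  47]
154 [103 103 104 104 103 103 103 106  99  70  47  56  58  57  59  57  56  52  38  87 109 106 105 108  88  62  62  60]
156 [105 103 105 102 103 103 105 106 101  72  48  53  58  56  57  56  58  52  38  87 109 104 104 105 109  84  57  62]
158 [103 104 105 105 105 104 104 106 101  70  47  57  58  56  59  58  59  54  43  88 110 105 104 105 106 108 105 105]
160 [106 103 105 103 105 104 105  94  77  57  50  55  59  56  61  56  56  54  44  62  74  93 107 104 102 102 104 106]
```

>>> send_rows:
  motion: "1 -0.1 -0.2 0 0;1 -0.1 -0.2 0.5 0;1 -0.1 -0.2 1 0;1 -0.2 -0.2 1.5 0;1 -0.2 -0.2 1.9 0"

```text
clock: 22.95
eef_pos: [0.5451, 0.2472, 0.1232]
tool_rot: [0.594, 0.804, 0.01, -0.015]
ft_force: [-0.3, -0.6, 9.5]
grip_width: 0.0306
grasp_force: 60.6
```

>>> send_rows:
  motion: "1 0 0 0 0;1 0 0 0 0"

```text
clock: 23.15
eef_pos: [0.5453, 0.2473, 0.1238]
tool_rot: [0.594, 0.804, 0.011, -0.015]
ft_force: [0.6, -1.4, 0.2]
grip_width: 0.0311
grasp_force: 59.6
```

>>> send_rows:
  motion: "1 0 0.1 0.1 0;1 0 0.1 0.2 0;1 0 0.1 0.3 0;1 0 0.1 0.3 0"

```text
clock: 23.55
eef_pos: [0.5475, 0.2484, 0.1229]
tool_rot: [0.594, 0.804, 0.012, -0.014]
ft_force: [0.3, -0.2, 6.3]
grip_width: 0.0308
grasp_force: 60.2
```

>>> send_rows:
  motion: "1 0 0 0.1 0;1 0 0 0.2 0;1 0 0 0.2 0"

```text
clock: 23.85
eef_pos: [0.5477, 0.2485, 0.1212]
tool_rot: [0.594, 0.804, 0.013, -0.014]
ft_force: [-0.5, -0.3, 7.5]
grip_width: 0.031
grasp_force: 60.4
```

>>> send_rows:
  motion: "1 0 0 0.1 0;1 0 0 0.2 0;1 0 0 0.2 0"

```text
clock: 24.15
eef_pos: [0.5462, 0.2478, 0.117]
tool_rot: [0.594, 0.804, 0.011, -0.015]
ft_force: [0.9, 0.5, -2.2]
grip_width: 0.0306
grasp_force: 59.6
```

>>> send_rows:
  motion: "1 0 0 0.1 0;1 0 0 0.2 0;1 0 0 0.2 0"

```text
clock: 24.45
eef_pos: [0.5457, 0.2478, 0.1141]
tool_rot: [0.594, 0.804, 0.01, -0.015]
ft_force: [0.3, 0.1, -1.2]
grip_width: 0.0308
grasp_force: 59.8
```

>>> send_rows:
  motion: "1 0 0 0.1 0;1 0 0 0.2 0;1 0 0 0.2 0"

```text
clock: 24.75
eef_pos: [0.5461, 0.2481, 0.1128]
tool_rot: [0.594, 0.804, 0.011, -0.015]
ft_force: [0.5, -0.9, 0.5]
grip_width: 0.0308
grasp_force: 59.9
```

Clicked: force dropped from 7.5 N to about 0. Pressing on to the shoulder.

>>> send_rows:
  motion: "1 0 0 0.1 0;1 0 0 0.2 0;1 0 0 0.2 0;1 0 0 0.2 0"

```text
clock: 25.15
eef_pos: [0.5466, 0.2484, 0.1122]
tool_rot: [0.594, 0.804, 0.012, -0.014]
ft_force: [-1.3, -0.4, 5.5]
grip_width: 0.0308
grasp_force: 60.7
```

>>> send_rows:
  motion: "1 0 0 0.1 0;1 0 0 0.2 0;1 0 0 0.2 0;1 0 0 0.2 0"

```text
clock: 25.55
eef_pos: [0.5469, 0.2485, 0.112]
tool_rot: [0.594, 0.804, 0.012, -0.014]
ft_force: [-3.6, -1.6, 14.1]
grip_width: 0.0311
grasp_force: 61.8
```

>>> send_rows:
  motion: "1 0 0 0.05 0;1 0 0 0.05 0;1 0 0 0.05 0;1 0 0 0.05 0;1 0 0 0.05 0"

```text
clock: 26.05
eef_pos: [0.547, 0.2485, 0.112]
tool_rot: [0.594, 0.804, 0.012, -0.014]
ft_force: [-4.8, -3.2, 15.4]
grip_width: 0.0307
grasp_force: 61.9
```

```bash
python3 - <<'E'
from h import *
np.set_printoptions(precision=4,suppress=True,linewidth=200)
S,s=snap('side');gs=cv2.cvtColor(s,cv2.COLOR_RGB2GRAY)
for r in range(128,162,2): print(r,gs[r,232:256])
print('shoulder',proj(S,[.5463,.2492,.105]))
o,p,Rt=st();print(p,o['ft_force'],o['grip_width'],o['clock'])
E
```

```text
128 [ 12  15  16  14  15  14   6  64 102 111 106 106 106 108 112  83  22   8  11  13  15  17   8  42]
130 [17 15 14 15 12 15  8 59 70 48 46 48 46 45 59 53 13  5 16 30 29 15 40 97]
132 [ 3 12 14 12 12 14 12 28 33 32 33 34 35 31 33 36 35 23 11 41 41 14 41 94]
134 [87 18  7 13 11 41 45 32 31 32 36 34 35 36 37 35 29 17 12 37 40 14 41 94]
136 [89 38  7 19 17 39 47 35 26 27 30 31 30 30 26 27 27 21 11 36 45 21 41 96]
138 [ 88  38   8  12  13  38  46  31  24  28  33  28  28  28  26  30  27  21  12  35  43  16  58 102]
140 [109  75   3   6  12  32  46  33  18  27  28  26  28  30  29  24  26  21  12  32  48  85 107 110]
142 [106 107  83  33   6  31  46  31  23  26  24  28  32  29  27  25  23  34  47  56  85 106 106 108]
144 [102 102 105 103  86  50  39  32  26  29  28  31  27  29  28  28  16  62 100 110 106 105 107 109]
146 [103 103 104 105 105 109  87  45  24  24  26  28  26  25  25  29  31  88 110 105 105 105 104 108]
148 [104 103 102 105 106 106  99  72  46  51  52  55  54  56  51  50  39  88 110 105 103 106 105 107]
150 [104 103 102 102 104 106  95  64  43  54  54  56  56  56  53  49  39  89 110 105 106 107 108 107]
152 [103 103 104 103 104 107 109  85  47  52  54  55  55  54  51  51  44  73 100 107 107 107 107  91]
154 [103 103 105 103 104 104 109  81  43  52  57  57  60  60  55  52  44  72 101 108 105 107  89  64]
156 [104 104 104 104 105 106 109  83  43  53  57  56  55  59  58  55  48  73 100 107 104 104 108  83]
158 [106 106 105 103 103 106 109  87  50  53  59  59  59  60  58  55  46  73 102 107 103 105 107 109]
160 [103 104 104 106 107  96  77  59  51  56  57  58  57  57  59  54  50  45  66  94 107 105 102 102]
shoulder [243.374  144.5461]
[0.5469 0.2485 0.112 ] [-4.5335 -1.4946 15.5859] 0.03023720559505783 26.1
```

```bash
python3 -c "
from h import *
print(workorder.job_done())"
```

```text
the job is handed in; nothing more can be done
None
```

I stood the white dabber upright in the steel holder cup and released it. I then pressed the cap on through the click to its shoulder (rim about 105 mm above the table), and handed the job in at about 26 s with the cap still gripped and pressed at about 15 N.

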